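Start the thread and screw the blending cup's lid home

ROBOT

A 7-joint arm with a two-finger parallel gripper is mounted at the origin on the work surface. World frame = base frame: x ahead of the robot, y to its left, z up, the work surface at z = 0. Lengths are in m, angles in rad, forces in N, time in s.
With the tool pointing down it reaches from about 0.4 to 0.85 m from the base axis. Payload 10.4 kg.
Tool frame: the origin (TCP) lies between the finger pads; the fingertips stand ahead of it and the grasp point (between the pads) lies 6 mm ahead of it (finger_overhang is the z of the fingertips in the tool frame, in m); z points along the fingers, y is the direction in which the jaws open and shut (so a half turn about z gives the same grasp; the last joint's range is limited). The gripper opens to 85 mm and grips with 20 to 120 N. Pads are 22 mm wide; open, the fingers measure 114 mm over their backs; the gripper's body (76 mm by 85 mm) begins 54 mm behind the grasp point. The pads swing forward as they close: fully open they stand 13 mm farther back than shut.
Start: joints at [1.252, 0.332, -0.065, 1.46, 0.022, 1.35, -0.088], TCP at [0.182, -0.598, 0.256] pointing down, gripper open.
Joint ranges: [-2.6, 2.6], [-0.5, 2.12], [-1.47, 1.34], [0.16, 2.42], [-1.27, 4.41], [0.06, 2.06], [-2.6, 2.6]. Speed limits (rad/s): [2.22, 2.22, 2.79, 2.79, 3.14, 3.14, 3.14].

INTERFACE

Orientations are given as a unit quaternion [x, y, z, w].
In Python, from workcell import * gives the robot as it stands.
- The arm moves only by the shell command python3 -m creep 'ROWS' [FORCE]. ROWS is JSON, a list of rows, each a list of 7 numbers: the turn, a rotation vector about the tool's x, y, z in rad, then the shift along the tool's x, y, z in mm, then the closure in counts, from 0 (fully open) to 255 (shut). In form: [[wx, wy, wz, dx, dy, dz, claw], ...]. A call has 1 to 8 rows; each row shifts and turns the commanded pose from where the row before left it, along the tool's axes as they then stand; what a row does not reach is not made up. A row lasts 1/10 s, in which the tool goes at most 50 mm and 8.59 degrees, less where a joint would pass 70% of its speed; a pose out of reach is approached as far as the arm can. A call is refused whole if a number of a shift passes 50 or a number of a turn 0.15, either way. A call with a gripper value outside its range is refused whole. The fingers move at their own pace and stop on an object; FORCE is the grip in N (left out, the last holds). Time passes only in rows, so rows that do not move let the fingers close. It gives the time, the measured TCP pose, the force and the opening at its end, in the units of the state.
- get_obs(): the state, without advancing time (a new reading comes with each control period).
- camera(name): name is "scene" or "top" or "wrist"; returns (picture, depth): 480x640x3 uint8, blue, green, red; 480x640 float32, m along the optical axis (not along the pixel's ray), 0 where there is no reading.
- camera_model(name): a dict with "camera_matrix" (3x3 intrinsics, pixels), "R" (3x3) and "t" (3): a world point X has camera coordinates R X + t; the wrist camera has in their place "mount" (4x4, takes a point from camera to tool coordinates, whose origin is the TCP and whose axes are the flange's). Camera axes: x right, y down, z forward; pixel columns grow to the right and rows downward; lengths in m; the calibration is good to about 2 mm. A picture is of the moment at which its call begins: read the wrist's pose just before it. camera_model takes no time and is no camera call.
- hand_in(): hands the job in, once; it reports no verdict.
The state is a dict: "clock": time; "joint_pos": joint angles; "joint_velocities": joint speeds; "tau": joint torques, N m; "position": TCP position; "ee_rot": TCP orientation; "ft_force": force on the tool from outside, world axes, zero at the start; "torque": the same for the moment, N m; "grip_width": opening from 0.0 (shut) to 1.0 (fully open).
Only numpy, scipy, OpenCV 4.12 (cv2) and the standard library are available. Lean on these libraries where they do the work, as an engineer would, in place of code of your own. Each camera call takes 0.05 s, during which the arm holds its last target.

TASK

The lid of the shorter of the two blending cups was set on carelessly and rides on top of its thread. Without lifting it off, turn that lid backward (anticlockwise seen from above) until it drops into the start of the thread, then screw it forward (clockwise) fully home against its stop, so that its grip bar lines up with the two tabs on the cup, and leave it there.

Things in the scene. Friction and masses are not known exactly. Their poses are not given: they have to be found in the camera images.
- cup: Shorter blending cup: clear cylinder 72 mm across in a round grey foot (100 mm across, 20 high), fixed to the table. Origin: centre of the foot's underside, on the axis, z up. Shoulder 78 mm above the table, then a 45 mm wide threaded neck up to 99 mm. Two grey tabs, 9 mm wide, stick out at the shoulder to 48 mm from the axis, along the cup's +x and -x.
- thread (a point): Centre of that cup's neck top, 99 mm above the table; x along the tabs. The thread repeats every half turn. The lid drops only where its bar stands 60 to 135 degrees anticlockwise (from above) of the line of the tabs: aim for 75. From there it screws clockwise to a hard stop, bar in line with the tabs. Riding on top of the thread it cannot pass that stop clockwise.
- lid: Loose white screw lid on the shorter cup, 70 g: ribbed disc 65 mm across, 25 high, with a raised bar across its top, 56 long, 14 wide, 26 above the disc. Origin: centre of its underside, z up, x along the bar (ends alike). Underside at the start 91 mm above the table, bar 4 to 34 degrees anticlockwise of the tabs; dropped into the thread start 82 mm; home 79 mm. About 1.5 mm play.
- lid_grip (a point): Point on the lid's axis at mid height of the bar, 38 mm above its underside; x along the bar. Fingers standing loosely either side of the bar (4 to 5 mm wider than it) turn the lid and let it sink by its own weight. If the bar is gripped, the lid must be lowered 9 mm after turning back and 3 mm more while screwing forward.
- tall_cup: Taller blending cup, a bystander, fixed: same foot, width, tabs and sort of lid, but 40 mm taller (shoulder at 118 mm, bar top at 170 mm), its lid already tight, bar in line with its tabs. Origin: centre of the foot's underside, z up, x along the tabs. Either cup may stand on the left or right.
Mind the look-alikes: they are no part of the job. What is shaped like the lid but turquoise or yellow is not meant.

How it is judged:
By the outcome, as a careful person would: the job done as asked, in the order asked, and still so for the second after the job is handed in, with the robot touching nothing.
It also fails if it takes over 38 s, if anything falls off the work surface, if the arm or the gripper's body presses on something with over 40 N, if the wrist force passes 120 N, or if a joint passes its speed limit or range.

## Working session

There is one attempt and no reset: what is moved stays moved. The work goes in short steps, Python scripts to look and compute and a shell command to move; the robot and the scene stay as the last step left them, time stands still between calls to the robot, and variables do not carry over. Pictures are saved under pics/ and viewed, and the job is handed in when it is done.

```bash
mkdir -p pics; ls; python3 - <<'E'
from workcell import *
import cv2,numpy as np
o=get_obs(); print(o)
for n in ["scene","top"]:
    im,d=camera(n); cv2.imwrite(f"pics/{n}0.png",im); np.save(f"pics/{n}0.npy",d)
    m=camera_model(n); print(n,m)
print(camera_model("wrist"))
E
```

```text
pics
{'clock': 0.0, 'joint_pos': array([ 1.25240003,  0.33287427, -0.06473152,  1.46094929,  0.02162149,
        1.34990883, -0.08850612]), 'joint_velocities': array([ 4.91950186e-06, -1.28979200e-03,  5.12709136e-04,  1.86324100e-04,
        1.54909464e-03, -8.28199519e-04,  4.83156570e-04]), 'tau': array([-4.42311557e-04, -6.25447726e+01,  4.90495178e-02, -3.91601658e+01,
        1.62451708e-02,  9.97396186e-03,  1.67748959e-05]), 'position': array([ 0.18209484, -0.59752261,  0.2555107 ]), 'ee_rot': array([ 9.89079081e-01,  1.47384024e-01, -1.44948157e-04, -7.06858067e-04]), 'ft_force': array([-0.59144469,  0.20348583,  0.11093092]), 'torque': array([-0.00120612,  0.02700618, -0.01833731]), 'grip_width': 0.9985013364503327}
scene {'camera_matrix': array([[536.38509365,   0.        , 325.01510558],
       [  0.        , 536.38509365, 228.95137379],
       [  0.        ,   0.        ,   1.        ]]), 'R': array([[-0.67263729,  0.73984596,  0.01367582],
       [ 0.55685949,  0.51827158, -0.64907787],
       [-0.48730543, -0.42897847, -0.76059904]]), 't': array([ 0.37311877, -0.255443
[... 220 characters left out ...]
, -0.99979451, -0.01218244],
       [-0.99124011,  0.01765894, -0.13088621],
       [ 0.13107444,  0.00995501, -0.99132255]]), 't': array([0.00560064, 0.59006219, 0.81177251])}
{'camera_matrix': array([[429.48427309,   0.        , 314.78404469],
       [  0.        , 429.48427309, 237.1273381 ],
       [  0.        ,   0.        ,   1.        ]]), 'mount': array([[-1.28750497e-03, -9.58904361e-01, -2.83726573e-01,
         7.18844360e-02],
       [ 9.99999166e-01, -1.20542902e-03, -4.63871774e-04,
        -6.43193027e-04],
       [ 1.02796422e-04, -2.83726933e-01,  9.58905113e-01,
        -1.18722220e-01],
       [ 0.00000000e+00,  0.00000000e+00,  0.00000000e+00,
         1.00000000e+00]])}
```

View pics/scene0.png

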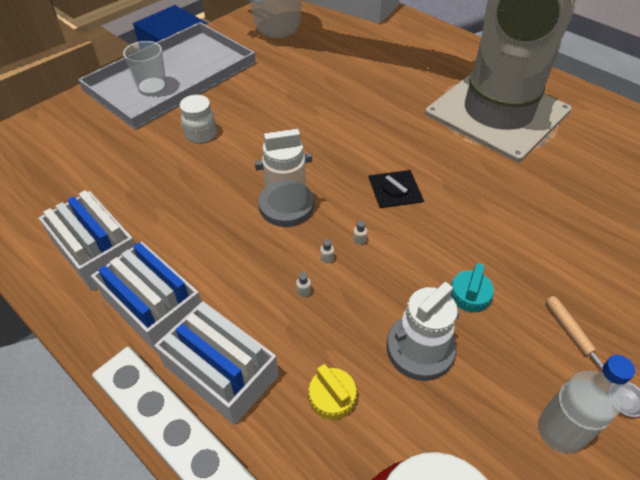

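View pics/top0.png

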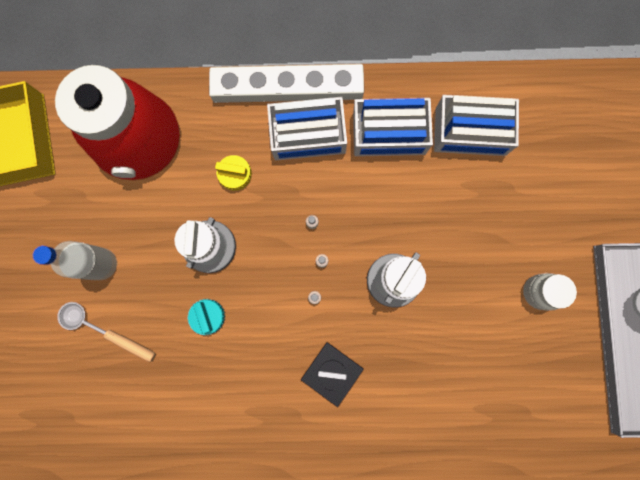

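Two cups with white lids: scene (430,310)/top (195,242), and scene (283,140)/top (403,280). Turquoise decoy at top (205,317), yellow at top (233,172). I'll get their heights and enlarge the crops.

```bash
cat > h.py <<'E'
from workcell import *
import cv2,numpy as np
def back(n,u,v,z):
    m=camera_model(n);K=m["camera_matrix"];R=m["R"];t=m["t"]
    r=R.T@np.linalg.solve(K,[u,v,1.]);c=-R.T@t
    return c+r*(z-c[2])/r[2]
def cloud(n,d):
    m=camera_model(n);K=m["camera_matrix"];v,u=np.mgrid[:480,:640]
    P=np.stack([(u-K[0,2])/K[0,0]*d,(v-K[1,2])/K[1,1]*d,d],-1)
    return (P-m["t"])@m["R"]
def proj(n,X):
    m=camera_model(n);p=m["camera_matrix"]@(m["R"]@np.array(X)+m["t"]);return p[:2]/p[2]
E
python3 - <<'E'
from h import *
d=np.load("pics/top0.npy");P=cloud("top",d)
for u,v in [(195,242),(403,278),(412,262),(196,228),(205,317),(222,264),(388,300)]:
    w=P[v-12:v+13,u-12:u+13].reshape(-1,3)
    print(u,v,P[v,u].round(3),w[:,2].max().round(3))
im=cv2.imread("pics/top0.png"); 
a=cv2.resize(im[205:285,150:250],None,fx=6,fy=6,interpolation=cv2.INTER_CUBIC);cv2.imwrite("pics/ca.png",a)
im=cv2.imread("pics/scene0.png"); 
a=cv2.resize(im[270:390,370:500],None,fx=5,fy=5,interpolation=cv2.INTER_CUBIC);cv2.imwrite("pics/cb.png",a)
E
```

```text
195 242 [0.574 0.2   0.13 ] 0.882
403 278 [ 0.507 -0.131  0.172] 0.174
412 262 [ 0.532 -0.147  0.165] 0.882
196 228 [0.597 0.199 0.131] 0.882
205 317 [0.449 0.203 0.048] 0.882
222 264 [0.545 0.18  0.02 ] 0.882
388 300 [ 0.474 -0.115  0.116] 0.882
```

View pics/ca.png

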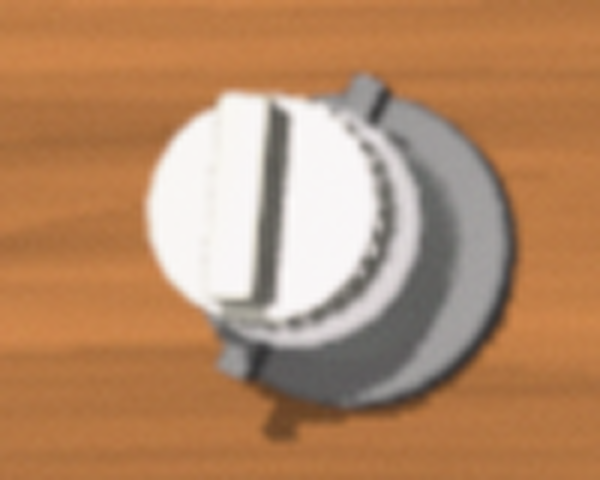

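View pics/cb.png

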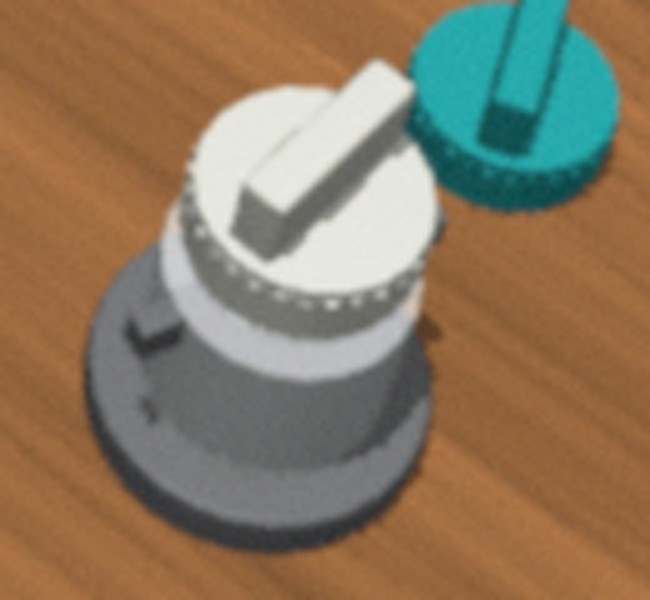

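```bash
python3 - <<'E'
from h import *
f=lambda x,y:(150+x/6-.42,205+y/6-.42)
d=np.load("pics/top0.npy");P=cloud("top",d)
A=[back("top",*f(*p),.142) for p in [(220,92),(270,97),(262,303),(208,298)]]
A=np.array(A);print("bar corners",A.round(4)); print("c",A.mean(0))
e=(A[0]+A[1]-A[2]-A[3])/2; print("len",np.linalg.norm(e),"ang",np.degrees(np.arctan2(e[1],e[0])))
a=back("top",*f(372,82),.078);b=back("top",*f(233,372),.078);print("tabs",a,b,"mid",(a+b)/2,np.linalg.norm(a-b),np.degrees(np.arctan2(*(a-b)[[1,0]])))
# depth-based: bar top
s=P[200:290,145:250].reshape(-1,3)
s=s[np.hypot(s[:,0]-.574,s[:,1]-.2)<.06]
t=s[(s[:,2]>.134)&(s[:,2]<.15)];print(len(t),t.mean(0)); r=cv2.minAreaRect((t[:,:2]*1000).astype(np.float32));print(r)
l=s[(s[:,2]>.109)&(s[:,2]<.123)];print("disc",cv2.minEnclosingCircle((l[:,:2]*1000).astype(np.float32)),np.median(l[:,2]),np.median(t[:,2]))
g=P[200:290,150:250].reshape(-1,3);g=g[(g[:,2]>.013)&(g[:,2]<.027)];print("foot",cv2.minEnclosingCircle((g[:,:2]*1000).astype(np.float32)))
E
```

```text
bar corners [[0.6085 0.2119 0.142 ]
 [0.6069 0.1983 0.142 ]
 [0.5509 0.1993 0.142 ]
 [0.5525 0.2139 0.142 ]]
c [0.57970988 0.20584497 0.142     ]
len 0.05607675339791872 ang -1.5726532302809264
tabs [0.62195675 0.18645135 0.078     ] [0.53713414 0.22574055 0.078     ] mid [0.57954544 0.20609595 0.078     ] 0.09348003576153237 -24.853217144633017
335 [0.57883724 0.20570979 0.14106311]
((579.3533325195312, 206.79405212402344), (15.236398696899414, 55.57098388671875), 85.70069885253906)
disc ((579.314697265625, 206.26577758789062), 32.74443435668945) 0.11577313386890192 0.141529654925025
foot ((579.0213623046875, 206.31561279296875), 50.11931610107422)
```

```bash
python3 -c "
import workcell as w;print([n for n in dir(w) if n[0]!='_']);print(getattr(w,'finger_overhang',None))"
python3 -m creep '[[0,0,0,25.6,-27.2,0,60],[0,0,0,25.6,-27.2,0,140],[0,0,0,25.6,-27.2,0,195],[0,0,0,25.6,-27.2,0,195],[0,0,0,25.6,-27.2,0,195],[0,0,0,25.6,-27.2,0,195],[0,0,0,25.6,-27.2,0,195],[0,0,0,25.6,-27.2,0,195]]' 20
```

```text
['MotionError', 'camera', 'camera_model', 'finger_overhang', 'get_obs', 'hand_in']
0.025
clock: 0.9
position: [0.315, -0.3284, 0.2561]
ee_rot: [0.989, 0.147, -0.0, -0.0]
ft_force: [0.5, 0.1, 0.9]
grip_width: 0.235
```

```bash

python3 -m creep '[[0,0,0,25.6,-27.2,0,198],[0,0,0,25.6,-27.2,0,198],[0,0,0,25.6,-27.2,0,198],[0,0,0,25.6,-27.2,0,198],[0,0,0,25.6,-27.2,0,198],[0,0,0,25.6,-27.2,0,198],[0,0,0,25.6,-27.2,0,198],[0,0,0,25.6,-27.2,0,198]]'
python3 -c "
from h import *
print(get_obs()['joint_pos'].round(2))"
```

```text
clock: 1.7
position: [0.4474, -0.0607, 0.2562]
ee_rot: [0.989, 0.147, -0.0, 0.0]
ft_force: [0.3, -1.0, -0.8]
grip_width: 0.221
[ 0.7  -0.02 -0.65  1.86 -0.01  1.3  -1.22]
```

```bash

python3 -m creep '[[0,0,0,25.6,-27.2,0,199],[0,0,0,25.6,-27.2,0,199],[0,0,0,25.6,-27.2,0,199],[0,0,0,25.6,-27.2,0,199],[0,0,0,25.6,-27.2,0,199],[0,0,0,25.6,-27.2,0,199],[0,0,0,25.6,-27.2,0,199],[0,0,0,25.6,-27.2,0,199]]'
python3 -m creep '[[0,0,-0.14,0,0,0,199],[0,0,-0.14,0,0,0,199],[0,0,-0.14,0,0,0,199],[0,0,-0.14,0,0,0,199],[0,0,-0.14,0,0,0,199],[0,0,-0.14,0,0,0,199],[0,0,-0.14,0,0,0,199],[0,0,-0.14,0,0,0,199]]'
python3 -m creep '[[0,0,-0.14,0,0,0,199],[0,0,-0.14,0,0,0,199],[0,0,-0.14,0,0,0,199],[0,0,-0.14,0,0,0,199],[0,0,-0.14,0,0,0,199],[0,0,-0.14,0,0,0,199],[0,0,-0.14,0,0,0,199],[0,0,-0.14,0,0,0,199]]'
python3 -c "
from h import *
o=get_obs();q=o['ee_rot'];print(o['joint_pos'].round(2),o['position'],np.degrees(2*np.arctan2(q[1],q[0])))"
```

```text
clock: 2.5
position: [0.5801, 0.2067, 0.2557]
ee_rot: [0.989, 0.147, -0.0, 0.0]
ft_force: [0.5, -0.9, 0.4]
grip_width: 0.218
clock: 3.3
position: [0.5795, 0.2055, 0.2559]
ee_rot: [0.758, 0.652, -0.0, -0.0]
ft_force: [0.1, -0.1, 0.1]
grip_width: 0.219
clock: 4.1
position: [0.5796, 0.2054, 0.2559]
ee_rot: [0.296, 0.955, -0.0, -0.0]
ft_force: [0.2, -0.2, 0.4]
grip_width: 0.221
[ 0.43  0.6  -1.23  1.45  0.56  1.49  0.18] [0.57959442 0.20539134 0.25588698] 145.60633478166005
```

```bash

python3 -m creep '[[0,0,-0.143,0,0,0,199],[0,0,-0.143,0,0,0,199],[0,0,-0.143,0,0,0,199],[0,0,-0.143,0,0,0,199],[0,0,0,0,0,0,199],[0,0,0,0,0,0,199]]'
python3 -c "
from h import *
o=get_obs();q=o['ee_rot'];print(o['joint_pos'].round(2),o['position'],np.degrees(2*np.arctan2(q[1],q[0])),o['grip_width'],o['torque'])
im,d=camera('wrist');cv2.imwrite('pics/w1.png',im)"
```

```text
clock: 4.7
position: [0.5796, 0.2056, 0.256]
ee_rot: [0.019, 1.0, 0.0, -0.0]
ft_force: [0.5, -0.1, -0.0]
grip_width: 0.226
[ 0.47  0.67 -1.33  1.44  0.65  1.53  0.7 ] [0.57956603 0.20558718 0.25595517] 177.8184326447595 0.22568323930441775 [ 0.04785433 -0.03885817 -0.00349669]
```

View pics/w1.png

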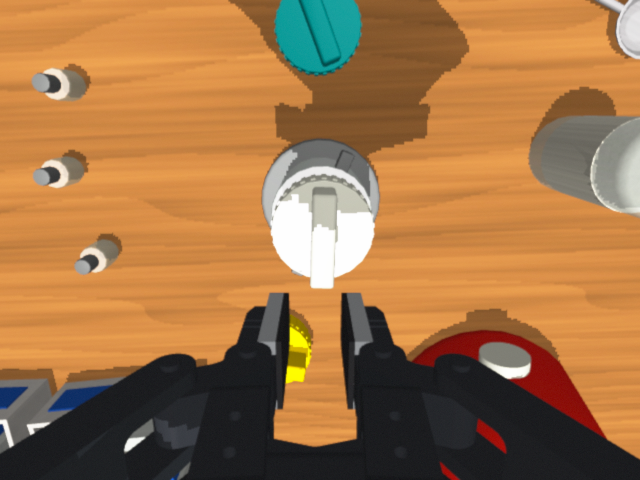

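```bash
python3 -c "
from h import *
m=camera_model('wrist');T=np.linalg.inv(m['mount']);K=m['camera_matrix']
def pt(p):
    c=T[:3,:3]@np.array(p)+T[:3,3];x=K@c;return (x[:2]/x[2]).round(1),c[2].round(3)
for y in (-.0095,.0095):
  for x in (.011,-.011):
    print('tip',y,x,pt([x,y,.025]))
a=np.radians(-177.82)
for b in (-1.6,-2.6,-.6):
  for s in (28,-28):
    for w in (-7,7):
      t=np.radians(b);c,s_=np.cos(t),np.sin(t)
      W=np.array([.5793+(s*c-w*s_)*1e-3,.2061+(s*s_+w*c)*1e-3,.142])-[.5796,.2056,.256]
      A=np.radians(177.82);X=np.array([np.cos(A),np.sin(A),0]);Y=np.array([np.sin(A),-np.cos(A),0])
      print(b,s,w,pt([X@W,Y@W,-W[2]]))
im=cv2.imread('pics/w1.png');cv2.imwrite('pics/w1c.png',cv2.resize(im[150:420,220:420],None,fx=3,fy=2.2))
cv2.imwrite('pics/w1d.png',cv2.resize(im[160:310,250:400],None,fx=4,fy=4,interpolation=cv2.INTER_CUBIC))
"
```

```text
tip -0.0095 0.011 (array([287.2, 287.7]), np.float64(0.155))
tip -0.0095 -0.011 (array([288.4, 341.9]), np.float64(0.161))
tip 0.0095 0.011 (array([339.8, 287.6]), np.float64(0.155))
tip 0.0095 -0.011 (array([338.9, 341.8]), np.float64(0.161))
-1.6 28 -7 (array([303.4, 288.8]), np.float64(0.252))
-1.6 28 7 (array([327.3, 288.5]), np.float64(0.252))
-1.6 -28 -7 (array([301.5, 194.4]), np.float64(0.236))
-1.6 -28 7 (array([327. , 194.1]), np.float64(0.236))
-2.6 28 -7 (array([302.6, 288.6]), np.float64(0.252))
-2.6 28 7 (array([326.5, 288.7]), np.float64(0.252))
-2.6 -28 -7 (array([302.4, 194.2]), np.float64(0.236))
-2.6 -28 7 (array([327.9, 194.3]), np.float64(0.236))
-0.6 28 -7 (array([304.3, 289. ]), np.float64(0.252))
-0.6 28 7 (array([328.2, 288.3]), np.float64(0.251))
-0.6 -28 -7 (array([300.6, 194.6]), np.float64(0.236))
-0.6 -28 7 (array([326.1, 193.9]), np.float64(0.236))
```

View pics/w1d.png

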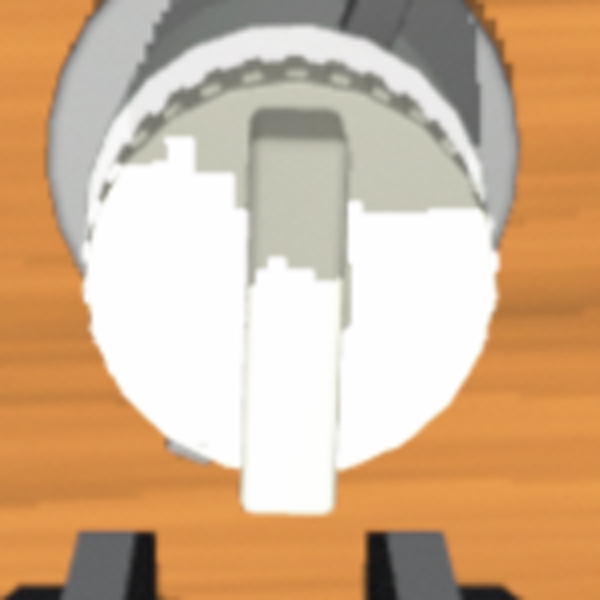

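```bash
python3 - <<'E'
from h import *
from scipy.spatial.transform import Rotation as Ro
o=get_obs();im,d=camera('wrist');m=camera_model('wrist');K=m['camera_matrix'];M=m['mount']
v,u=np.mgrid[:480,:640];P=np.stack([(u-K[0,2])/K[0,0]*d,(v-K[1,2])/K[1,1]*d,d,np.ones_like(d)],-1)
P=(P@M.T)[...,:3]
W=P@Ro.from_quat(o['ee_rot']).as_matrix().T+o['position']
print(o['position'],o['ee_rot'])
def ana(W,n):
    s=W.reshape(-1,3);s=s[(np.hypot(s[:,0]-.579,s[:,1]-.206)<.065)]
    t=s[(s[:,2]>.134)&(s[:,2]<.15)];print(n,len(t),t.mean(0),cv2.minAreaRect((t[:,:2]*1000).astype(np.float32)))
    l=s[(s[:,2]>.109)&(s[:,2]<.123)];print("disc",cv2.minEnclosingCircle((l[:,:2]*1000).astype(np.float32)))
    g=s[(s[:,2]>.013)&(s[:,2]<.027)];print("foot",cv2.minEnclosingCircle((g[:,:2]*1000).astype(np.float32)))
ana(W[:, :][:290],"wrist")
ana(cloud("top",np.load("pics/top0.npy")),"top")
ana(cloud("scene",np.load("pics/scene0.npy")),"scene")
for p in [(.5793+.028,.2061+.0,.142),(.5793-.028,.2061,.142)]: print(proj("scene",p))
E
```

```text
[0.57961518 0.20560845 0.25610171] [ 1.89050041e-02  9.99821275e-01 -4.65458288e-05 -1.29060861e-04]
wrist 2351 [0.57738829 0.21061127 0.14286281] ((579.1458740234375, 210.56524658203125), (14.058534622192383, 55.99978256225586), 86.18435668945312)
disc ((579.3380737304688, 210.5762481689453), 32.96305465698242)
foot ((579.2944946289062, 210.52706909179688), 49.90578079223633)
top 335 [0.57883724 0.20570979 0.14106311] ((579.3533325195312, 206.79405212402344), (15.236398696899414, 55.57098388671875), 85.70069885253906)
disc ((579.314697265625, 206.26577758789062), 32.74443435668945)
foot ((579.0213623046875, 206.31561279296875), 50.11931610107422)
scene 475 [0.58278044 0.21303197 0.14146166] ((580.7937622070312, 212.39263916015625), (14.58757209777832, 56.21345138549805), 85.67981719970703)
disc ((580.8427734375, 212.4928436279297), 32.86465835571289)
foot ((581.0064697265625, 212.912841796875), 50.153282165527344)
[419.80364158 306.48880021]
[444.93709257 279.60784936]
```

The three cameras disagree on y: top 0.206, wrist 0.2105, scene 0.2125. x agrees, and the bar angle is about -4°. The wrist view shows the bar right of the finger midline, so I'll shift to y≈0.210, come down to just above the bar and look again.

```bash

python3 -m creep '[[0,0,0.033,0,4.4,0,199],[0,0,0,0,0,20,199],[0,0,0,0,0,20,199],[0,0,0,0,0,20,199],[0,0,0,0,0,16,199],[0,0,0,0,0,0,199],[0,0,0,0,0,0,199]]'
cat > w.py <<'E'
from h import *
import sys
from scipy.spatial.transform import Rotation as Ro
o=get_obs();im,d=camera('wrist');m=camera_model('wrist');K=m['camera_matrix'];M=m['mount']
q=o['ee_rot'];print(o['clock'],o['joint_pos'].round(2),o['position'].round(4),'ang',np.degrees(2*np.arctan2(q[1],q[0])).round(1),o['grip_width'].round(3),o['ft_force'].round(1),o['torque'].round(2))
cv2.imwrite(f'pics/{sys.argv[1]}.png',im)
v,u=np.mgrid[:480,:640];P=np.stack([(u-K[0,2])/K[0,0]*d,(v-K[1,2])/K[1,1]*d,d,np.ones_like(d)],-1)
W=(P@M.T)[...,:3]@Ro.from_quat(q).as_matrix().T+o['position']
np.save(f'pics/{sys.argv[1]}.npy',W)
E
python3 w.py w2
```

```text
clock: 5.5
position: [0.5799, 0.2102, 0.1808]
ee_rot: [0.034, 0.999, 0.0, 0.0]
ft_force: [1.2, -0.5, 0.7]
grip_width: 0.222Traceback (most recent call last):
  File "w.py", line 5, in <module>
    q=o['ee_rot'];print(o['clock'],o['joint_pos'].round(2),o['position'].round(4),'ang',np.degrees(2*np.arctan2(q[1],q[0])).round(1),o['grip_width'].round(3),o['ft_force'].round(1),o['torque'].round(2))
                                                                                                                                     ^^^^^^^^^^^^^^^^^^^^^
AttributeError: 'float' object has no attribute 'round'
```

```bash
sed -i "s/o\['grip_width'\].round(3)/round(o['grip_width'],3)/" w.py; python3 w.py w2
```

```text
5.55 [ 0.45  0.72 -1.28  1.53  0.7   1.4   0.63] [0.5801 0.2104 0.1813] ang 176.1 0.221 [-0.5  0.2 -0.2] [-0.01 -0.   -0.04]
```

View pics/w2.png

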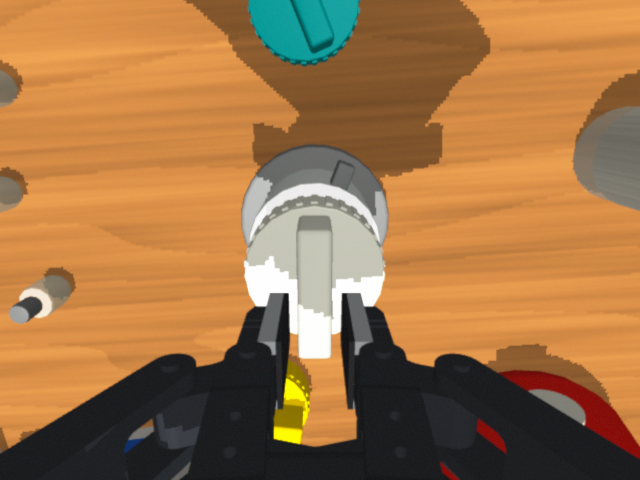

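Bar at columns 298–331, mid 315, matches the finger midline (289–342), and it is parallel to the pads. I'll lower the fingers around it.

```bash

python3 -m creep '[[0,0,0,0,0,12,199],[0,0,0,0,0,12,199],[0,0,0,0,0,10,199],[0,0,0,0,0,0,199],[0,0,0,0,0,0,199]]'
python3 w.py w3
```

```text
clock: 6.1
position: [0.5796, 0.2101, 0.146]
ee_rot: [0.033, 0.999, -0.0, -0.0]
ft_force: [-0.1, 1.2, 0.5]
grip_width: 0.221
6.1 [ 0.44  0.75 -1.25  1.57  0.73  1.35  0.61] [0.5796 0.2101 0.146 ] ang 176.2 0.221 [-0.1  1.2  0.5] [ 0.09 -0.04  0.02]
```

View pics/w3.png

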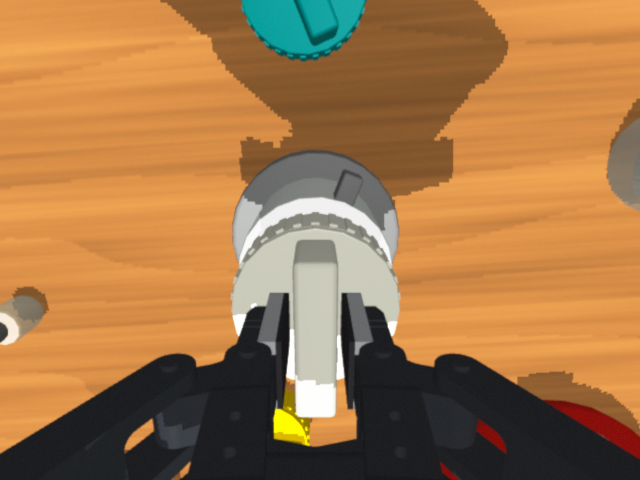

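Fingers straddle the bar with gaps on both sides and no contact force. Now turning anticlockwise.

```bash

python3 -m creep '[[0,0,-0.07,0,0,0,199],[0,0,-0.07,0,0,0,199],[0,0,-0.07,0,0,0,199],[0,0,-0.07,0,0,0,199],[0,0,-0.07,0,0,0,199],[0,0,-0.07,0,0,0,199],[0,0,-0.07,0,0,0,199],[0,0,-0.07,0,0,0,199]]'
python3 w.py w4
```

```text
clock: 6.95
position: [0.58, 0.2102, 0.1469]
ee_rot: [-0.245, 0.969, 0.0, 0.0]
ft_force: [0.2, -0.6, -1.0]
grip_width: 0.216
6.95 [ 0.47  0.82 -1.34  1.57  0.81  1.4   1.13] [0.58   0.2102 0.1469] ang 208.4 0.216 [ 0.2 -0.6 -1. ] [ 0.05 -0.01  0.01]
```

View pics/w4.png

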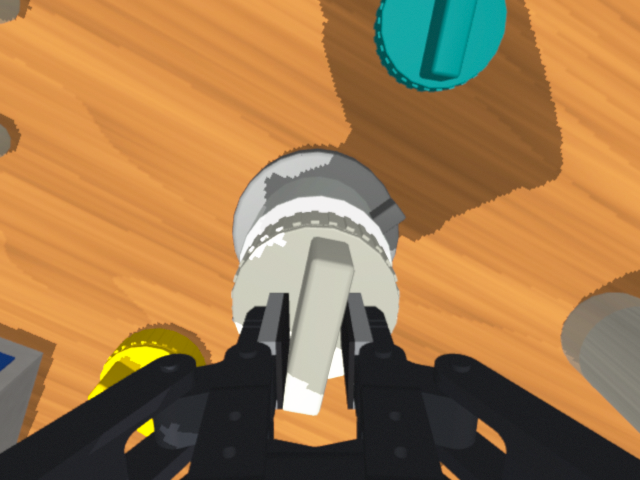

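```bash

python3 -m creep '[[0,0,-0.075,0,0,0,199],[0,0,-0.075,0,0,0,199],[0,0,-0.075,0,0,0,199],[0,0,-0.075,0,0,0,199],[0,0,-0.075,0,0,0,199],[0,0,-0.075,0,0,0,199],[0,0,-0.075,0,0,0,199],[0,0,-0.075,0,0,0,199]]'
python3 w.py w5
```

```text
clock: 7.8
position: [0.58, 0.2101, 0.1467]
ee_rot: [-0.52, 0.854, -0.0, 0.0]
ft_force: [-0.2, 0.2, -0.1]
grip_width: 0.222
7.8 [ 0.49  0.88 -1.4   1.57  0.87  1.44  1.69] [0.58   0.2101 0.1467] ang 242.7 0.222 [-0.2  0.2 -0.1] [0.01 0.   0.02]
```

View pics/w5.png

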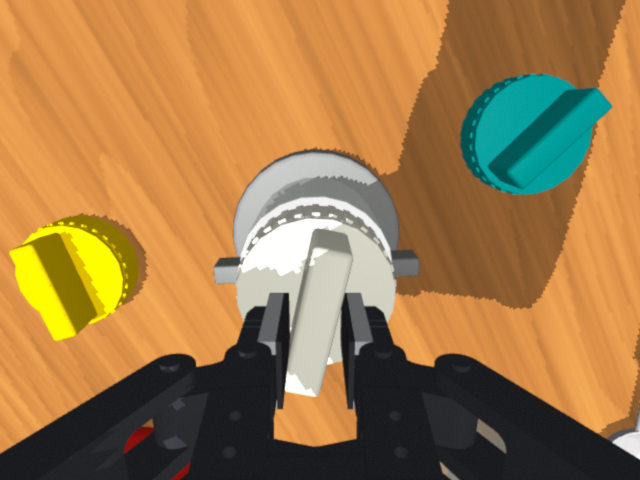

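```bash
cat > an.py <<'E'
import numpy as np,cv2,sys
W=np.load(f'pics/{sys.argv[1]}.npy')
for (u,v) in eval(sys.argv[2]): print(u,v,np.median(W[v-3:v+4,u-3:u+4].reshape(-1,3),0).round(4))
E
echo before; python3 an.py w4 '[(255,280),(380,280),(325,255),(310,380)]'; echo now; python3 an.py w5 '[(262,285),(375,285),(328,245),(310,370),(228,270),(405,263)]'
```

```text
before
255 280 [0.5801 0.1856 0.1171]
380 280 [0.558  0.2266 0.1171]
325 255 [0.5533 0.2    0.1371]
310 380 [0.5922 0.2154 0.1429]
now
262 285 [0.5955 0.1959 0.1081]
375 285 [0.5559 0.2162 0.1082]
328 245 [0.5626 0.187  0.1281]
310 370 [0.5882 0.2235 0.1342]
228 270 [0.6153 0.1915 0.0781]
405 263 [0.5407 0.2261 0.0781]
```

Lid dropped 9 mm: disc top went from 0.117 to 0.108, bar about 78° from the tabs (tabs at -24.9°). I'll lower the fingers 6 mm, then screw clockwise.

```bash

python3 -m creep '[[0,0,0.07,0,0,3,199],[0,0,0.07,0,0,3,199],[0,0,0.07,0,0,0,199],[0,0,0.07,0,0,0,199],[0,0,0.07,0,0,0,199],[0,0,0.07,0,0,0,199],[0,0,0.07,0,0,0,199],[0,0,0.07,0,0,0,199]]'
python3 -m creep '[[0,0,0.07,0,0,0,199],[0,0,0.07,0,0,0,199],[0,0,0.07,0,0,0,199],[0,0,0.07,0,0,0,199],[0,0,0.07,0,0,0,199],[0,0,0.07,0,0,0,199],[0,0,0.07,0,0,0,199],[0,0,0.07,0,0,0,199]]'
python3 w.py w6
```

```text
clock: 8.65
position: [0.5799, 0.2102, 0.1407]
ee_rot: [-0.261, 0.965, 0.0, 0.0]
ft_force: [0.1, -0.4, 0.5]
grip_width: 0.219
clock: 9.45
position: [0.5799, 0.2102, 0.1407]
ee_rot: [0.016, 1.0, 0.0, 0.0]
ft_force: [0.2, 0.4, -1.6]
grip_width: 0.217
9.45 [ 0.43  0.74 -1.22  1.58  0.71  1.33  0.65] [0.5799 0.2102 0.1407] ang 178.1 0.217 [ 0.2  0.4 -1.6] [-0.    0.02  0.03]
```

View pics/w6.png

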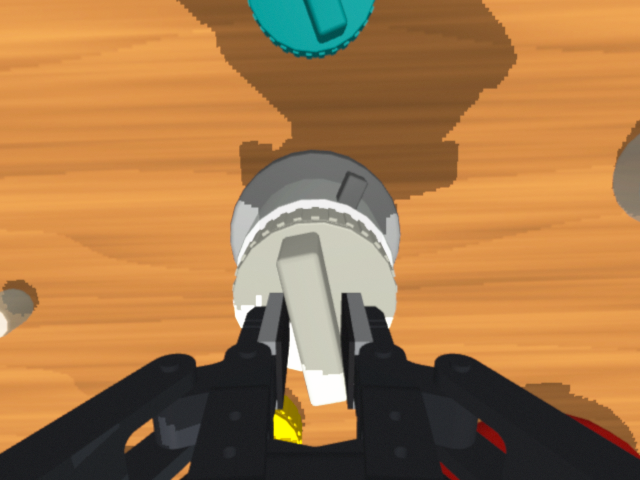

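```bash

python3 -m creep '[[0,0,0.07,0,0,0,199],[0,0,0.07,0,0,0,199],[0,0,0.07,0,0,0,199],[0,0,0.07,0,0,0,199],[0,0,0.07,0,0,0,199],[0,0,0.06,0,0,0,199],[0,0,0.05,0,0,0,199],[0,0,0.04,0,0,0,199]]'
python3 w.py w7
```

```text
clock: 10.3
position: [0.5799, 0.2102, 0.1406]
ee_rot: [0.262, 0.965, 0.0, 0.0]
ft_force: [0.0, 0.6, -0.5]
grip_width: 0.216
10.3 [ 0.38  0.68 -1.13  1.58  0.64  1.29  0.2 ] [0.5799 0.2102 0.1406] ang 149.7 0.216 [ 0.   0.6 -0.5] [ 0.04 -0.03 -0.  ]
```

View pics/w7.png

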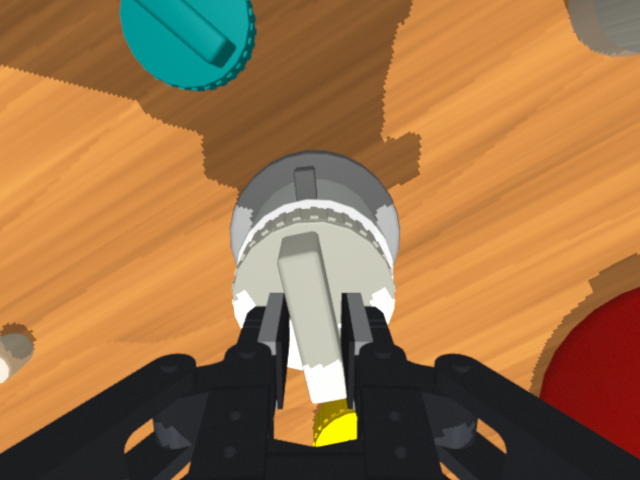

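Remaining about 7° by estimate; fine steps while watching the torque.

```bash

python3 -m creep '[[0,0,0.04,0,0,0,199],[0,0,0.04,0,0,0,199],[0,0,0.03,0,0,0,199],[0,0,0.02,0,0,0,199],[0,0,0,0,0,0,199]]'
python3 w.py w8
python3 -m creep '[[0,0,0.02,0,0,0,199],[0,0,0.02,0,0,0,199],[0,0,0,0,0,0,199]]'
python3 w.py w9
```

```text
clock: 10.85
position: [0.5798, 0.2102, 0.1405]
ee_rot: [0.323, 0.947, 0.0, 0.0]
ft_force: [0.1, -0.4, 0.6]
grip_width: 0.222
10.85 [ 0.37  0.67 -1.11  1.58  0.62  1.29  0.08] [0.5798 0.2102 0.1405] ang 142.4 0.222 [ 0.1 -0.4  0.6] [ 0.08 -0.01  0.11]
clock: 11.2
position: [0.5798, 0.2103, 0.1405]
ee_rot: [0.342, 0.94, 0.0, 0.0]
ft_force: [-0.2, 0.4, 2.0]
grip_width: 0.224
11.2 [ 0.37  0.67 -1.1   1.58  0.61  1.28  0.04] [0.5798 0.2103 0.1405] ang 140.0 0.224 [-0.2  0.4  2. ] [0.18 0.07 0.27]
```

View pics/w9.png

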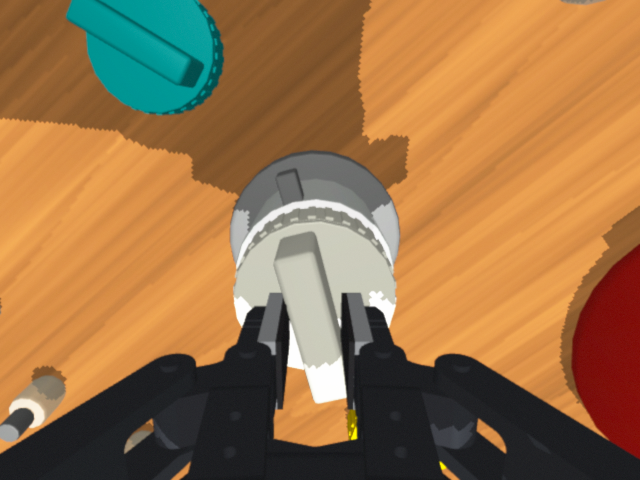

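```bash

python3 -m creep '[[0,0,0.03,0,0,0,199],[0,0,0.03,0,0,0,199],[0,0,0,0,0,0,199]]'
python3 w.py w10; python3 an.py w10 '[(255,280),(380,280),(300,255)]'
python3 -m creep '[[0,0,0.03,0,0,0,199],[0,0,0,0,0,0,199]]'
python3 w.py w11; python3 an.py w11 '[(255,280),(380,280),(300,255)]'
```

```text
clock: 11.55
position: [0.5799, 0.2106, 0.1406]
ee_rot: [0.37, 0.929, 0.0, 0.0]
ft_force: [0.6, 2.2, 4.2]
grip_width: 0.217
11.55 [ 0.36  0.66 -1.09  1.58  0.6   1.28 -0.01] [0.5799 0.2106 0.1406] ang 136.6 0.217 [0.6 2.2 4.2] [ 0.41 -0.21  0.39]
255 280 [0.5569 0.2006 0.1047]
380 280 [0.5896 0.2359 0.1061]
300 255 [0.5558 0.2271 0.1304]
clock: 11.8
position: [0.58, 0.2105, 0.1407]
ee_rot: [0.384, 0.924, 0.0, 0.0]
ft_force: [0.4, 2.0, 5.5]
grip_width: 0.219
11.8 [ 0.36  0.66 -1.09  1.58  0.6   1.28 -0.04] [0.58   0.2105 0.1407] ang 134.9 0.219 [0.4 2.  5.5] [ 0.65 -0.26  0.63]
255 280 [0.5567 0.2013 0.1049]
380 280 [0.5904 0.2355 0.1061]
300 255 [0.5564 0.2277 0.1305]
```

View pics/w11.png

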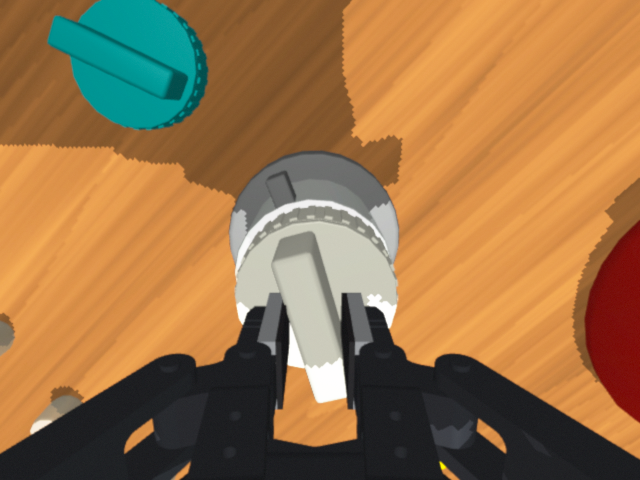

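Firm stop: torque keeps rising with no bar movement. I'll unwind to the middle of the bar, lift clear and check.

```bash

python3 -m creep '[[0,0,-0.07,0,0,0,199],[0,0,-0.07,0,0,0,199],[0,0,-0.07,0,0,0,199],[0,0,-0.07,0,0,0,199],[0,0,-0.07,0,0,0,199],[0,0,0,0,0,0,199],[0,0,0,0,0,0,199]]'
python3 w.py w12;python3 an.py w12 '[(255,280),(380,280)]'
```

```text
clock: 12.55
position: [0.5796, 0.2095, 0.1398]
ee_rot: [0.218, 0.976, -0.0, -0.0]
ft_force: [0.4, -0.2, -0.1]
grip_width: 0.219
12.55 [ 0.39  0.7  -1.15  1.58  0.65  1.3   0.28] [0.5796 0.2095 0.1398] ang 154.8 0.219 [ 0.4 -0.2 -0.1] [-0.01 -0.03  0.02]
255 280 [0.5606 0.1931 0.1047]
380 280 [0.5806 0.2367 0.1061]
```

View pics/w12.png

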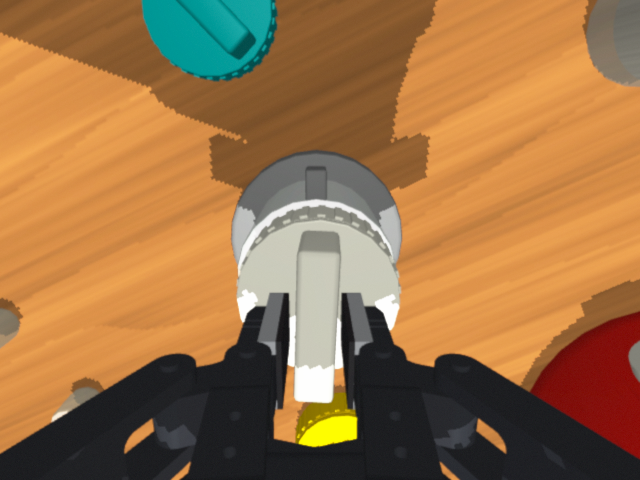

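```bash

python3 -m creep '[[0,0,0,0,0,-10,199],[0,0,0,0,0,-20,199],[0,0,0,0,0,-30,199],[0,0,0,0,0,-30,199],[0,0,0,0,0,-20,199],[0,0,0,0,0,0,199]]'
python3 w.py w13; python3 - <<'E'
import numpy as np,cv2
W=np.load('pics/w13.npy')[:300].reshape(-1,3)
s=W[np.hypot(W[:,0]-.5795,W[:,1]-.21)<.06]
t=s[(s[:,2]>.125)&(s[:,2]<.14)];print(len(t),t.mean(0),cv2.minAreaRect((t[:,:2]*1000).astype(np.float32)))
l=s[(s[:,2]>.1)&(s[:,2]<.11)];print('disc',cv2.minEnclosingCircle((l[:,:2]*1000).astype(np.float32)))
A=np.c_[l[:,0]-.5795,l[:,1]-.21,np.ones(len(l))];print('plane',np.linalg.lstsq(A,l[:,2],rcond=None)[0])
g=s[(s[:,2]>.013)&(s[:,2]<.027)];A=np.c_[g[:,0]-.5795,g[:,1]-.21,np.ones(len(g))];print('footplane',np.linalg.lstsq(A,g[:,2],rcond=None)[0])
E
```

```text
clock: 13.2
position: [0.5805, 0.2111, 0.2541]
ee_rot: [0.217, 0.976, 0.001, 0.002]
ft_force: [0.6, 0.9, 0.0]
grip_width: 0.22
13.2 [ 0.42  0.6  -1.22  1.44  0.57  1.48  0.34] [0.5805 0.2111 0.2541] ang 154.9 0.22 [0.6 0.9 0. ] [-0.08 -0.03 -0.02]
2179 [0.57624488 0.21151074 0.13109583] ((577.5763549804688, 210.82635498046875), (14.029891967773438, 55.885799407958984), 62.61014175415039)
disc ((578.10400390625, 211.72129821777344), 32.88214874267578)
plane [0.01987039 0.02014419 0.10524876]
footplane [ 0.00370059 -0.00199157  0.02108238]
```

View pics/w13.png

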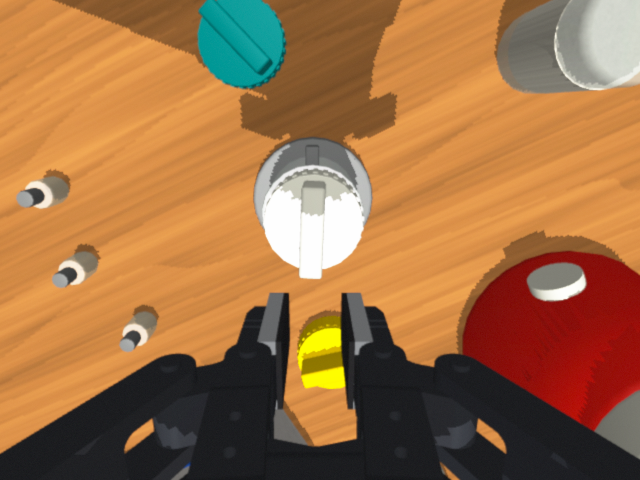

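```bash

python3 -m creep '[[0,0,0,0,0,0,199],[0,0,0,0,0,0,199],[0,0,0,0,0,0,199]]'
python3 w.py w14; python3 - <<'E'
from h import *
def ana(W,n,c):
    W=W.reshape(-1,3);s=W[np.hypot(W[:,0]-c[0],W[:,1]-c[1])<.06]
    t=s[(s[:,2]>.125)&(s[:,2]<.14)];print(n,len(t),t.mean(0),cv2.minAreaRect((t[:,:2]*1000).astype(np.float32)))
    l=s[(s[:,2]>.1)&(s[:,2]<.1105)];print(' disc',cv2.minEnclosingCircle((l[:,:2]*1000).astype(np.float32)))
    for q in (l,s[(s[:,2]>.013)&(s[:,2]<.027)]):
        A=np.c_[q[:,0]-c[0],q[:,1]-c[1],np.ones(len(q))];print(' plane',np.linalg.lstsq(A,q[:,2],rcond=None)[0].round(4))
ana(np.load('pics/w14.npy')[:300],'wrist',(.5795,.21))
im,d=camera("scene");cv2.imwrite("pics/scene1.png",im);ana(cloud("scene",d),"scene",(.581,.2125))
cv2.imwrite("pics/s1c.png",cv2.resize(im[270:390,370:500],None,fx=5,fy=5,interpolation=cv2.INTER_CUBIC))
W=np.load('pics/w5.npy')
# tabs
k=(W[...,2]>.074)&(W[...,2]<.0815)
r=np.hypot(W[...,0]-.578,W[...,1]-.2095);k&=(r>.038)&(r<.055);k[300:]=False
v,u=np.nonzero(k);p=W[k];L=p[u<320];R=p[u>320];print(len(L),len(R),L.mean(0),R.mean(0));e=L.mean(0)-R.mean(0);print('tabs',np.degrees(np.arctan2(e[1],e[0])))
for q in (L,R): print(cv2.minAreaRect((q[:,:2]*1000).astype(np.float32)))
t=W[:300].reshape(-1,3);t=t[(t[:,2]>.125)&(t[:,2]<.14)];
E
```

```text
clock: 13.55
position: [0.5796, 0.2098, 0.2496]
ee_rot: [0.217, 0.976, -0.0, -0.0]
ft_force: [-0.2, -0.4, -0.7]
grip_width: 0.22
13.55 [ 0.42  0.61 -1.22  1.45  0.57  1.48  0.34] [0.5796 0.2098 0.2496] ang 155.0 0.22 [-0.2 -0.4 -0.7] [ 0.03 -0.01 -0.07]
wrist 2254 [0.57623095 0.21151837 0.13109667] ((577.6444091796875, 210.80662536621094), (14.030182838439941, 56.1248779296875), 62.72877883911133)
 disc ((578.0264892578125, 211.74029541015625), 32.671592712402344)
 plane [0.0191 0.0199 0.1053]
 plane [ 0.0032 -0.0022  0.0211]
scene 462 [0.58066972 0.2130044  0.13000991] ((579.2620849609375, 212.6731414794922), (15.040460586547852, 55.93518829345703), 62.91700744628906)
 disc ((578.930908203125, 213.41717529296875), 33.20949172973633)
 plane [0.0003 0.0176 0.1048]
 plane [-0.014  -0.0051  0.0205]
445 400 [0.61761473 0.19218159 0.07780763] [0.53990678 0.22814168 0.07785853]
tabs -24.832786107434625
((617.9989013671875, 192.61024475097656), (9.361737251281738, 10.826547622680664), 64.88151550292969)
((540.0813598632812, 228.58184814453125), (9.350197792053223, 9.718738555908203), 66.16950988769531)
```

View pics/s1c.png

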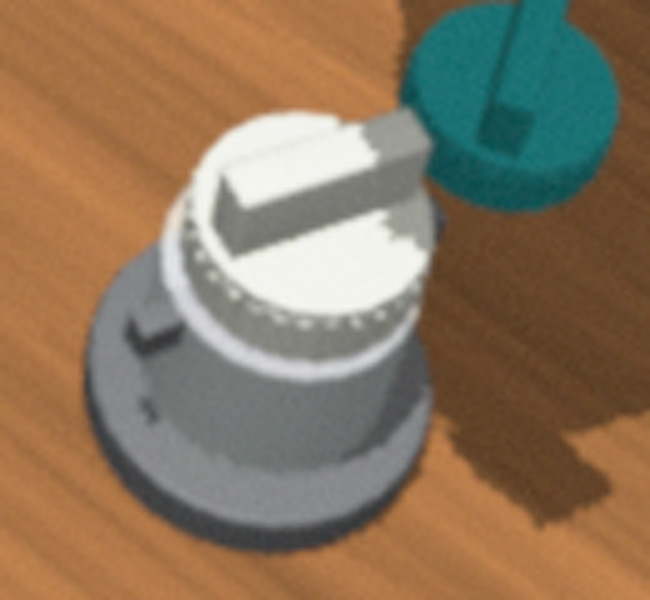

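```bash
python3 -c "
from workcell import *
print(hand_in())"
```

```text
the job is handed in; nothing more can be done
None
```

The shorter cup's lid is screwed home with its bar within about 2.5° of the tabs. I handed the job in with the arm clear, about 14 s into the 38 s allowed.

**What I did:** I straddled the bar of the shorter cup's lid with loose fingers and turned it anticlockwise to about 78° from the tabs. There it dropped 9 mm into the thread start. I then lowered the fingers 6 mm and screwed it clockwise to the stop, where the torque rose to about 0.6 N m without the bar moving. After that I unwound the fingers and lifted clear.

**Last checks:**
- **Height:** the lid's underside is at about 79 mm, which is home.
- **Bar and tabs:** the bar measures -27.3° and the tabs -24.8°, so the bar sits about 2.5° past the tab line.
- **Position:** the lid is about 1.5 mm off the cup's axis and tilted about 1.5°, probably from the final push against the stop. I took this as the thread's play and did not correct it.
- **Cameras:** they disagreed by up to 6 mm on where the cup stood in y. I went by the wrist camera and the gaps beside the fingers.

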